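# Dock the tray with the finished hub

## Task

Two grey trays wait in front of the three-bay dock: one holds a finished hub (flange with its pin standing up), the other only a bare flange. Slide the tray with the finished hub along the bench, without lifting it, into whichever bay is empty, so that it sits square and fully home against the back rail in line with the other trays and the hub, never taken out, still stands upright in it. Leave the other tray, the docked trays and everything else on the bench where they are.

Things in the scene. Friction and masses are not known exactly. Their poses are not given: they have to be found in the camera images.
- left_tray: light grey open-topped tray, 104 mm along its x, 84 mm along its y, 30 mm high, walls and floor 4 mm thick; origin at the centre of its underside; weighs 0.1 to 0.2 kg empty. It holds either the finished hub or the bare flange, which varies. It stands well in front of the dock, to the robot's left
- right_tray: light grey open-topped tray, 104 mm along its x, 84 mm along its y, 30 mm high, walls and floor 4 mm thick; origin at the centre of its underside; weighs 0.1 to 0.2 kg empty. It holds either the finished hub or the bare flange, which varies. It stands well in front of the dock, to the robot's right
- finished_hub: finished assembly, standing loose in one of the two front trays: a steel flange 40 mm across and 10 mm high with a collar 24 mm across (to 20 mm) and a 16 mm thick pin standing up out of its middle, 65 mm high in all; origin at the centre of its underside, z axis up the pin
- bare_flange: unfinished part, lying loose in the other front tray: a steel flange 40 mm across and 10 mm high with only a 22 mm hole in the middle and no pin; origin at the centre of its underside
- dock: fixed aluminium dock, three bays open to the robot: back rail 26 mm high, 324 mm long along y; four fins from it towards the robot, 18 mm high, 6 mm thick, 104 mm apart (98 mm clear per bay), 50 mm long at the ends, 32 mm between bays. Origin on the bench, middle of the rail's front face; x points away from the robot. A blank card lies in the empty bay
- row_tray_1: a tray of the same size and look as the front trays, with a finished hub fixed in its middle, already parked in one of the three bays; origin at the centre of its underside
- row_tray_2: the same, parked in another of the three bays
- bay_1 (a point): where the centre of a tray's underside lies when it is fully home in the left bay (seen from the robot); axes as the dock's; the bay may be full or empty
- bay_2 (a point): where the centre of a tray's underside lies when it is fully home in the middle bay (seen from the robot); axes as the dock's; the bay may be full or empty
- bay_3 (a point): where the centre of a tray's underside lies when it is fully home in the right bay (seen from the robot); axes as the dock's; the bay may be full or empty
- flask: bystander: blue metal drinking flask, 64 mm wide, 200 mm tall
- water_bottle: bystander: clear water bottle, 62 mm wide, 180 mm tall
- screwdriver: bystander: screwdriver lying beyond the left tray, about 200 mm long
- spare_ring: bystander: loose steel ring lying flat, 40 mm across, 12 mm high
- spare_washer: bystander: loose steel washer lying flat, 42 mm across, 6 mm high
- tape_dispenser: bystander: red tape dispenser, 130 x 55 x 90 mm
- jar: bystander: glass jar with a white cap, 64 mm wide, 75 mm tall
- wrench: bystander: steel wrench lying flat
Not all that is in view belongs to the job. What is shaped like the right_tray but black, orange or purple is not meant.

How it is judged (in metres and radians):
At the end, for the whole second after the job is handed in: The tray holding the finished hub stands flat in the empty bay: its centre within 12 mm of the fully-home point along and across the bay, square to the dock within 0.12 rad, at rest; the hub stands upright in it (within 0.15 rad), at rest; the other front tray is within 25 mm of where it began (((((x of left_tray in the frame of bay_1 between -0.012 and 0.006 m and y of left_tray in the frame of bay_1 between -0.012 and 0.012 m) or (x of left_tray in the frame of bay_2 between -0.012 and 0.006 m and y of left_tray in the frame of bay_2 between -0.012 and 0.012 m) or (x of left_tray in the frame of bay_3 between -0.012 and 0.006 m and y of left_tray in the frame of bay_3 between -0.012 and 0.012 m)) and angle between the x axis of left_tray and the x axis of dock, either way round below 0.12 rad and height (world z) of left_tray below 0.004 m and horizontal distance between finished_hub and left_tray below 0.045 m and linear speed of left_tray below 0.01 m/s and distance of right_tray from where it was at the start of the episode below 0.025 m) or (((x of right_tray in the frame of bay_1 between -0.012 and 0.006 m and y of right_tray in the frame of bay_1 between -0.012 and 0.012 m) or (x of right_tray in the frame of bay_2 between -0.012 and 0.006 m and y of right_tray in the frame of bay_2 between -0.012 and 0.012 m) or (x of right_tray in the frame of bay_3 between -0.012 and 0.006 m and y of right_tray in the frame of bay_3 between -0.012 and 0.012 m)) and angle between the x axis of right_tray and the x axis of dock, either way round below 0.12 rad and height (world z) of right_tray below 0.004 m and horizontal distance between finished_hub and right_tray below 0.045 m and linear speed of right_tray below 0.01 m/s and distance of left_tray from where it was at the start of the episode below 0.025 m)) and angle between finished_hub's own z axis and vertical below 0.15 rad and height (world z) of finished_hub below 0.012 m and linear speed of finished_hub below 0.01 m/s); the robot touches nothing.
It fails at once if a front tray is lifted off the bench (more than 20 mm) instead of slid (height (world z) of any of left_tray, right_tray above 0.02 m).
It fails at once if the finished hub topples (leans more than 35 degrees) (angle between finished_hub's own z axis and vertical above 0.61 rad).
It fails at once if a tray already in the dock is shifted by more than 20 mm (distance of any of row_tray_1, row_tray_2 from where it was at the start of the episode above 0.02 m).
It fails at once if a bystander is shifted by more than 30 mm (distance of any of flask, water_bottle, screwdriver, spare_ring, spare_washer, tape_dispenser, jar, wrench from where it was at the start of the episode above 0.03 m).
It fails at once if the finished hub or the bare flange is taken out of its tray (raised more than 30 mm) (height (world z) of any of finished_hub, bare_flange above 0.03 m).
It also fails if it takes over 48 s, if anything falls off the work surface, if the arm or the gripper's body presses on something with over 40 N, if the wrist force passes 120 N, or if a joint passes its speed limit or range.

## Robot

A 6-joint arm with a two-finger parallel gripper is mounted at the origin on the work surface. World frame = base frame: x ahead of the robot, y to its left, z up, the work surface at z = 0. Lengths are in m, angles in degrees, forces in N, time in s.
With the tool pointing down it reaches from about 0.35 to 0.875 m from the base axis. Payload 4.2 kg.
Tool frame: the origin (TCP) lies on the mounting face of the last link; the fingertips stand 182 mm ahead of it and the grasp point (between the pads) lies 164 mm ahead of it (r.tcp_to_grasp is the distance from the TCP to the grasp point, in m); z points along the fingers, y is the line along which they close (so a half turn about z gives the same grasp; the last joint's range is limited). The gripper opens to 87 mm and grips with 3 to 60 N. Pads are 19 mm wide; open, the fingers measure 117 mm over their backs; the gripper's body (75 mm by 190 mm) begins 51 mm behind the grasp point.
Start: joints at [80.134, 22.042, 0.453, 0, -68.411, -14.817], TCP at [0.261, 0.568, 0.405] pointing down, gripper open.
Joint ranges: [-179.83, 179.83], [-69.29, 118.12], [-61.27, 80.66], [-181.25, 117.63], [-171.15, -9.14], [-177.46, 177.46]. Speed limits (degrees/s): [159.86, 159.86, 180, 180, 180, 180].

## Interface

Orientations are given as a 3x3 rotation matrix whose columns are the frame's x, y, z axes.
In Python, from station import sense, eyes, r gives the robot as it stands.
- The arm moves only by the tool jog_arm, never from a script. Its argument "increments" is a list of rows, each a list of 4 numbers: the shift along the tool's x, y, z normalised to -1 to 1, where 1 is 0.02 m, then the turn about the tool's z normalised to -1 to 1, where 1 is 0.08 rad. A call has 1 to 10 rows; each row shifts and turns the commanded pose from where the row before left it, along the tool's axes as they then stand; what a row does not reach is not made up. A row lasts 1/10 s, in which the tool goes at most 50 mm and 8.59 degrees, less where a joint would pass 70% of its speed; a pose out of reach is approached as far as the arm can. A call with a number of a shift or a turn outside -1 to 1 is refused whole. A call with a gripper value outside its range is refused whole. "grip" is the finger opening in mm, from 0 to 87, set as the call begins (left out, the last holds). The fingers move at their own pace and stop on an object; the grip force is fixed at half the most. Time passes only in rows, so rows that do not move let the fingers close. It gives the time, the measured TCP pose, the force, the opening and the grip force at its end, in the units of the state.
- sense(): the state, without advancing time (a new reading comes with each control period).
- eyes.capture(name): name is "side" or "top"; returns the picture (420x560x3 uint8, blue, green, red); there is no depth.
- eyes.get_calibration(name): a dict with "camera_matrix" (3x3 intrinsics, pixels), "R" (3x3) and "t" (3): a world point X has camera coordinates R X + t. Camera axes: x right, y down, z forward; pixel columns grow to the right and rows downward; lengths in m; the calibration is good to about 2 mm. A picture is of the moment at which its call begins. get_calibration takes no time and is no camera call.
- r.finish_job(): hands the job in; it is judged then, once.
Trained networks look in the newest picture that a camera, given by its name, has taken for a name from the list of things; names that differ only in an ending like _2 or _b are one class to them, and where a whole thing is asked for, a point or a joint stands for the part that bears it (a point fixed in the world has none). Each returns a list of dicts, best first, with "conf" (0 to 1); they miss things now and then, are a little off and sometimes report something else, mostly with a low value. They report only what shows in the picture. A call takes as long as a camera call. They do not tell look-alikes from the thing itself.
- eyes.spot_in(camera, name): "centre" ([x, y, z] in m, in world coordinates, good to about 4 mm: the middle of the surface that is visible of it).
- eyes.outline_of(camera, name): "mask" (420x560 bool, what is visible of it).
The state is a dict: "time_s": time; "joints": joint angles; "joint_velocities": joint speeds; "effort": joint torques, N m; "tcp_pos": TCP position; "ee_rot": TCP orientation; "wrist_force": force on the tool from outside, world axes, zero at the start; "moment": the same for the moment, N m; "gripper_width": opening from 0.0 (shut) to 1.0 (fully open); "gripper_force": force on a finger pad.
Only numpy, scipy, OpenCV 4.12 (cv2) and the standard library are available. Lean on these libraries where they do the work, as an engineer would, in place of code of your own. Each camera call takes 0.05 s, during which the arm holds its last target. There are 200 camera calls.

## Working session

There is one attempt and no reset: what is moved stays moved. The work goes in short steps, Python scripts to look and compute and a tool call to move; the robot and the scene stay as the last step left them, time stands still between calls to the robot, and variables do not carry over. Pictures are saved under pics/ and viewed, at most 10 in all, crops included, and the job is handed in when it is done.

Besides the shell and the picture viewer there is one more tool, called after "Call:" by a JSON object that holds its "api" and its "payload", one argument or row to a line. jog_arm: Moves the arm, as the interface text tells. Its arguments: {"type":"object","properties":{"increments":{"type":"array"},"grip":{"type":"number"}},"required":["increments"]}

```bash
mkdir -p pics; ls; python3 - <<'E'
from station import sense, eyes, r
import cv2
for n in ("top","side"):
    im=eyes.capture(n); cv2.imwrite(f"pics/{n}0.png",im)
    c=eyes.get_calibration(n); print(n,c)
    for k in ["left_tray","finished_hub","bare_flange","dock","row_tray_1"]:
        print(k,[(d['centre'],round(d['conf'],2)) for d in eyes.spot_in(n,k)])
s=sense();print(s['tcp_pos'],s['ee_rot'],s['time_s'])
E
```

```text
pics
top {'camera_matrix': array([[392.27609159,   0.        , 276.99213266],
       [  0.        , 392.27609159, 214.91172577],
       [  0.        ,   0.        ,   1.        ]]), 'R': array([[ 0.01765005, -0.99983382, -0.00456204],
       [-0.99959875, -0.01754443, -0.02223788],
       [ 0.02215415,  0.00495271, -0.9997423 ]]), 't': array([-0.0060546 ,  0.45201336,  1.11154346])}
left_tray [([0.4589, 0.2934, 0.0033], 0.66)]
finished_hub [([0.4758, -0.2711, 0.012], 0.62)]
bare_flange []
dock [([0.6694, 0.0013, 0.0266], 0.82)]
row_tray_1 [([0.6054, -0.0002, 0.0018], 0.73)]
side {'camera_matrix': array([[381.38909706,   0.        , 278.55732338],
       [  0.        , 381.38909706, 211.95514502],
       [  0.        ,   0.        ,   1.        ]]), 'R': array([[-0.99358758, -0.11250463,  0.0112436 ],
       [-0.09315923,  0.75825019, -0.64527359],
       [ 0.06407081, -0.64218328, -0.76386882]]), 't': array([0.44794141, 0.06858856, 1.0791961 ])}
left_tray [([0.4588, 0.2891, 0.0021], 0.57)]
finished_hub [([0.4752, -0.265, 0.03], 0.46)]
bare_flange [([0.4539, 0.2877, 0.0143], 0.69)]
dock [([0.6488, -0.2757, 0.0966], 0.74), ([0.6582, 0.0399, 0.0278], 0.63)]
row_tray_1 [([0.5935, 0.1084, 0.0132], 0.62), ([0.5999, -0.0026, 0.0115], 0.6)]
[0.26092012 0.56788658 0.40473049] [[ 9.08656921e-01 -4.17543527e-01 -5.74492110e-05]
 [-4.17543529e-01 -9.08656921e-01 -3.08520143e-05]
 [-3.93195643e-05  5.20214426e-05 -9.99999998e-01]] 0.6
```

View pics/top0.png

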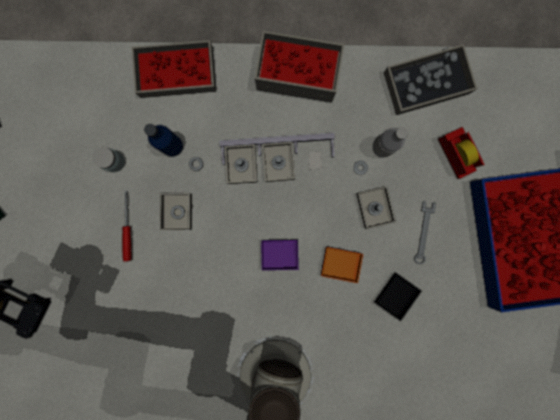

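View pics/side0.png

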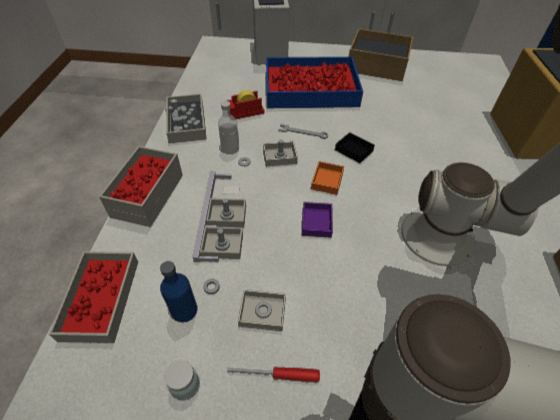

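The top picture shows the finished hub in the right tray at about (376,207), rotated about 10°. Bays 1 and 2 are full at (241,165) and (278,162). Bay 3, with the card, is empty at (316,160). The side picture agrees: hub tray at (281,152), bare flange at (263,310), and a small ring at (244,161) beside the bay.

Next I fit the tray poses by silhouette in both views.

```bash
cat > fit.py <<'E'
import numpy as np, cv2
from scipy.optimize import minimize
from station import sense, eyes, r
def proj(n,X):
    c=eyes.get_calibration(n); p=(c['R']@np.asarray(X,float).T).T+c['t']; p=p@c['camera_matrix'].T
    return p[:,:2]/p[:,2:]
def ground(n,uv,z):
    c=eyes.get_calibration(n); C=-c['R'].T@c['t']
    d=c['R'].T@np.linalg.inv(c['camera_matrix'])@np.array([uv[0],uv[1],1.]); return C+d*(z-C[2])/d[2]
def corners(x,y,a):
    P=np.array([[sx*.052,sy*.042,z] for sx in(-1,1) for sy in(-1,1) for z in(0,.03)])
    R=np.array([[np.cos(a),-np.sin(a),0],[np.sin(a),np.cos(a),0],[0,0,1]]); return P@R.T+[x,y,0]
S=8
def sil(n,q):
    im=np.zeros((420*S,560*S),np.uint8)
    h=cv2.convexHull(((proj(n,corners(*q))+.5)*S).astype(np.float32)).astype(np.int32)
    return cv2.fillConvexPoly(im,h,1)
def fit(n,mask,q0):
    c=max(cv2.findContours(mask.astype(np.uint8),0,2)[0],key=cv2.contourArea)
    y0,y1,x0,x1=c[:,0,1].min()-12,c[:,0,1].max()+12,c[:,0,0].min()-12,c[:,0,0].max()+12
    m=cv2.fillConvexPoly(np.zeros((420,560),np.uint8),cv2.convexHull(c),1)
    M=cv2.resize(m,None,fx=S,fy=S,interpolation=cv2.INTER_NEAREST)[y0*S:y1*S,x0*S:x1*S]
    def f(q):
        s=sil(n,q)[y0*S:y1*S,x0*S:x1*S]; return -(s&M).sum()/(s|M).sum()
    b=minimize(f,q0,method='Nelder-Mead',options=dict(initial_simplex=[q0]+[np.add(q0,d) for d in ([.01,0,0],[0,.01,0],[0,0,.15])],maxiter=120))
    return b.x,-b.fun
E
python3 - <<'E'
from fit import *
np.set_printoptions(precision=4,suppress=True)
for n in("top","side"):
    eyes.capture(n)
    for d in eyes.outline_of(n,"right_tray")+eyes.outline_of(n,"row_tray_1"):
        m=d['mask']; v,u=np.nonzero(m); g=ground(n,(u.mean(),v.mean()),.015)
        q,i=fit(n,m,[g[0],g[1],.0]); print(n,round(d['conf'],2),m.sum(),q,round(i,3))
# two-view heights
def tri(name):
    A=[]
    for n in("top","side"):
        for d in eyes.outline_of(n,name):
            v,u=np.nonzero(d['mask']); print(name,n,round(d['conf'],2),u.mean().round(1),v.mean().round(1),u.min(),u.max(),v.min(),v.max(),ground(n,(u.mean(),v.mean()),.02))
for k in("finished_hub","spare_ring","dock","water_bottle","wrench"): tri(k)
E
```

```text
top 0.87 970 [ 0.5396 -0.2316 -0.8722] -147705114731557.9
top 0.79 1257 [ 0.3708 -0.129  -0.9952] -140941795462397.72
top 0.69 1203 [ 0.2986 -0.2488 -0.6   ] -0.0
top 0.64 876 [ 0.6671  0.2161 -0.2279] -0.0
top 0.57 1112 [0.3202 0.0399 0.0408] -159213064453483.62
top 0.84 1169 [ 0.6403  0.1333 -1.5535] -148563982972202.94
top 0.7 1120 [ 0.6524  0.0491 -0.6512] -157887140614623.47
top 0.43 143 [ 0.5938 -0.2336  0.0519] -241845218927689.8
side 0.95 763 [ 0.1456 -0.2368  0.3611] -0.0
side 0.84 828 [ 0.2935 -0.1039  0.5631] -192279767698693.28
side 0.69 1069 [ 0.3935 -0.0639  0.9692] -168488035454582.75
side 0.56 607 [ 0.5103 -0.1997 -0.5185] -220985253952794.75
side 0.97 1044 [ 0.6538  0.0395 -1.0073] -169898632960714.1
side 0.89 1210 [ 0.6407  0.145  -0.9625] -145581236622783.56
finished_hub top 0.56 374.6 207.9 368 381 202 214 [ 0.4762 -0.2718  0.02  ]
finished_hub side 0.58 243.9 161.0 238 250 157 165 [ 0.5895 -0.2202  0.02  ]
spare_ring top 0.49 276.4 140.4 219 333 132 163 [0.662  0.0072 0.02  ]
spare_ring top 0.46 195.5 163.1 189 202 157 170 [0.5938 0.2341 0.02  ]
spare_ring side 0
[... 260 characters left out ...]
dock top 0.37 176.8 211.5 170 184 205 218 [0.4565 0.2837 0.02  ]
dock side 0.9 206.2 216.4 193 230 171 261 [0.6567 0.024  0.02  ]
dock side 0.6 227.8 129.7 218 238 101 153 [ 0.674  -0.3738  0.02  ]
water_bottle top 0.66 388.7 141.2 371 407 127 156 [ 0.6649 -0.3091  0.02  ]
water_bottle top 0.28 423.8 229.4 414 434 202 261 [ 0.4184 -0.41    0.02  ]
water_bottle side 0.85 227.8 129.5 218 238 101 153 [ 0.6741 -0.3748  0.02  ]
wrench top 0.91 424.3 227.3 415 435 201 258 [ 0.4241 -0.4114  0.02  ]
wrench side 0.73 302.5 130.7 278 327 123 138 [ 0.4114 -0.4016  0.02  ]fit.py:24: RuntimeWarning: overflow encountered in scalar negative
  s=sil(n,q)[y0*S:y1*S,x0*S:x1*S]; return -(s&M).sum()/(s|M).sum()
```

```bash
python3 - <<'E'
import cv2,numpy as np
a=cv2.imread("pics/top0.png")[120:280,210:410]; b=cv2.imread("pics/side0.png")[130:270,180:320]
a=cv2.resize(a,None,fx=2.8,fy=2.8,interpolation=2); cv2.imwrite("pics/crop_top.png",a)
b=cv2.resize(b,None,fx=4,fy=4,interpolation=2); cv2.imwrite("pics/crop_side.png",b)
E
```

```text
(no output)
```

View pics/crop_top.png

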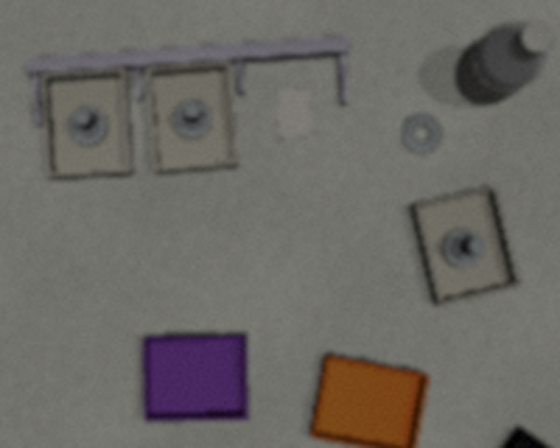

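The crop (2.8x, origin 210,120) shows the dock turned slightly, with the rail rising to the right from (30,65) to (345,47). The hub tray has its corners at about (412,205), (490,188), (517,282) and (437,302). The ring at (421,133) lies beside the dock's right end. I still have to fix an unsigned-subtraction bug in the fit.

```bash
sed -i 's/return -(s&M).sum()/return -float((s\&M).sum())/' fit.py
python3 - <<'E'
from fit import *
np.set_printoptions(precision=4,suppress=True)
for n in("top","side"):
    eyes.capture(n)
    for d in eyes.outline_of(n,"right_tray")+eyes.outline_of(n,"row_tray_1"):
        m=d['mask']; v,u=np.nonzero(m); g=ground(n,(u.mean(),v.mean()),.015)
        if m.sum()<400 or g[0]<.4: continue
        q,i=fit(n,m,[g[0],g[1],.1]); print(n,round(d['conf'],2),m.sum(),q,np.degrees(q[2]).round(1),round(i,3))
# rail ends / fin ends by hand from the 2.8x crop
for k,(u,v),z in [("rail L",(28,72),.026),("rail R",(345,55),.026),("fin4 tip",(344,103),.018),("fin3 tip",(241,93),.018),("ring",(421,133),.006),("hub pin top",(465,243),.069),("hub flange",(459,248),.01)]:
    print(k,ground("top",(u/2.8+210-.5,v/2.8+120-.5),z))
E
```

```text
top 0.57 1056 [ 0.4777 -0.2744  0.2468] 14.1 0.939
top 0.41 1146 [0.5956 0.1084 0.088 ] 5.0 0.963
top 0.57 1085 [0.6029 0.0031 0.0821] 4.7 0.95
side 0.62 652 [ 0.4796 -0.2803  0.2707] 15.5 0.941
side 0.52 741 [0.632  0.1029 1.8442] 105.7 0.405
side 0.74 1064 [ 0.6044 -0.0059  0.0538] 3.1 0.938
side 0.64 1288 [0.5946 0.1009 0.031 ] 1.8 0.932
rail L [0.6443 0.1665 0.026 ]
rail R [ 0.6667 -0.1506  0.026 ]
fin4 tip [ 0.6199 -0.1514  0.018 ]
fin3 tip [ 0.6283 -0.0475  0.018 ]
ring [ 0.5927 -0.2317  0.006 ]
hub pin top [ 0.4784 -0.2623  0.069 ]
hub flange [ 0.4761 -0.2708  0.01  ]
```

View pics/crop_side.png

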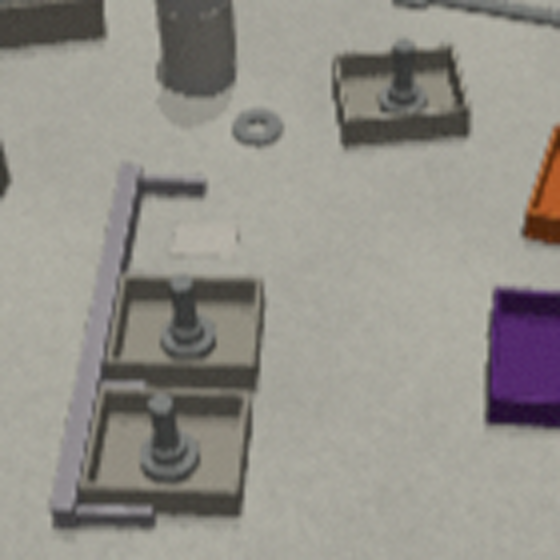

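The side crop confirms that the bay with the card is free, and that the flange stands centred in the right tray.

Estimates:
- Hub tray: (0.4785, -0.277), yaw about 14.5°.
- Dock: yaw about 4.2°.
- Bay 3: about (0.611, -0.1045).

I will pinch the tray's robot-side wall and slide the tray. The first moves go over there at height.

Call:
{"api": "jog_arm", "payload": {
  "increments": [
    [1,0.5,0,0],
    [1,0.5,0,0],
    [1,0.5,0,0],
    [1,0.5,0,0],
    [1,0.5,0,0],
    [1,0.5,0,0],
    [1,0.5,0,0],
    [1,0.5,0,0],
    [1,0.5,0,0],
    [1,0.5,0,0]
  ],
  "grip": 20
}}

```text
time_s: 2.7
tcp_pos: [0.4019, 0.3911, 0.405]
ee_rot: [[0.908, -0.419, 0.0], [-0.419, -0.908, 0.0], [0.0, -0.0, -1.0]]
wrist_force: [0.8, 0.1, 0.1]
gripper_width: 0.248
gripper_force: 0.0
```

Call:
{"api": "jog_arm", "payload": {
  "increments": [
    [0.5,1,0,0],
    [0.5,1,0,0],
    [0.5,1,0,0],
    [0.5,1,0,0],
    [0.5,1,0,0],
    [0.5,1,0,0],
    [0.5,1,0,0],
    [0.5,1,0,0],
    [0.5,1,0,0],
    [0.5,1,0,0]
  ]
}}

```text
time_s: 3.7
tcp_pos: [0.408, 0.168, 0.4049]
ee_rot: [[0.909, -0.418, 0.0], [-0.418, -0.909, 0.0], [0.0, -0.0, -1.0]]
wrist_force: [0.9, 0.1, -0.7]
gripper_width: 0.233
gripper_force: 0.0
```

Call:
{"api": "jog_arm", "payload": {
  "increments": [
    [0.5,1,0,0],
    [0.5,1,0,0],
    [0.5,1,0,0],
    [0.5,1,0,0],
    [0.5,1,0,0],
    [0.5,1,0,0],
    [0.5,1,0,0],
    [0.5,1,0,0],
    [0.5,1,0,0],
    [0.5,1,0,0]
  ]
}}

```text
time_s: 4.7
tcp_pos: [0.4148, -0.0552, 0.4049]
ee_rot: [[0.909, -0.418, 0.001], [-0.418, -0.909, 0.0], [0.0, -0.0, -1.0]]
wrist_force: [0.4, 0.1, -0.2]
gripper_width: 0.231
gripper_force: 0.0
```

Call:
{"api": "jog_arm", "payload": {
  "increments": [
    [0.5,1,0,0],
    [0.5,1,0,0],
    [0.5,1,0,0],
    [0.5,1,0,0],
    [0.5,1,0,0],
    [0.5,1,0,0],
    [0.5,1,0,0],
    [0.5,1,0,0],
    [0.5,1,0,0],
    [0.5,1,0,0]
  ]
}}

```text
time_s: 5.7
tcp_pos: [0.4219, -0.2784, 0.4049]
ee_rot: [[0.908, -0.418, 0.0], [-0.418, -0.908, -0.0], [0.0, 0.0, -1.0]]
wrist_force: [0.5, 0.0, -0.7]
gripper_width: 0.227
gripper_force: 0.0
```

Call:
{"api": "jog_arm", "payload": {
  "increments": [
    [0,0,0.7,1],
    [0,0,0.7,1],
    [0,0,0.7,1],
    [0,0,0.7,1],
    [0,0,0.7,1],
    [0,0,0.7,1],
    [0,0,0.7,1],
    [0,0,0.7,1],
    [0,0,0.7,1],
    [0,0,0.7,1]
  ]
}}

```text
time_s: 6.7
tcp_pos: [0.4221, -0.2775, 0.2645]
ee_rot: [[0.33, -0.944, 0.0], [-0.944, -0.33, -0.0], [0.0, -0.0, -1.0]]
wrist_force: [-0.4, 0.2, 0.4]
gripper_width: 0.231
gripper_force: 0.0
```

Call:
{"api": "jog_arm", "payload": {
  "increments": [
    [0,0,0.5,1],
    [0,0,0,0.1],
    [0,0,0,0],
    [0,0,0,0]
  ]
}}

```text
time_s: 7.1
tcp_pos: [0.4229, -0.2773, 0.2555]
ee_rot: [[0.25, -0.968, 0.001], [-0.968, -0.25, -0.001], [0.001, -0.001, -1.0]]
wrist_force: [0.8, -0.6, -0.6]
gripper_width: 0.227
gripper_force: 0.0
```

Call:
{"api": "jog_arm", "payload": {
  "increments": [
    [0.7,-0.2,0.5,0],
    [0,0,0.5,0],
    [0,0,0.6,0],
    [0,0,0,0],
    [0,0,0,0]
  ]
}}

```text
time_s: 7.6
tcp_pos: [0.4301, -0.2892, 0.2224]
ee_rot: [[0.25, -0.968, -0.001], [-0.968, -0.25, 0.0], [-0.001, 0.001, -1.0]]
wrist_force: [0.1, 0.3, 0.8]
gripper_width: 0.23
gripper_force: 0.0
```

```bash
python3 - <<'E'
from fit import *
s=sense(); t,R=s['tcp_pos'],s['ee_rot']; print(t)
ims=[]
for n in("top","side"):
    im=eyes.capture(n); q=(0.4785,-.277,.253)
    c0=proj(n,[t+R@[0,0,.15]])[0].astype(int) 
    x0,y0=c0-[45,50]
    big=cv2.resize(im[y0:y0+100,x0:x0+95],None,fx=4,fy=4,interpolation=2)
    for p in proj(n,[t+R@[0,y,.182] for y in(-.01,0,.01)]): cv2.circle(big,tuple(((p+.5-[x0,y0])*4).astype(int)),2,(0,0,255),-1)
    for p in proj(n,corners(*q)): cv2.circle(big,tuple(((p+.5-[x0,y0])*4).astype(int)),2,(0,255,0),-1)
    ims.append(big)
cv2.imwrite("pics/hover.png",np.hstack(ims))
E
```

```text
[ 0.43006952 -0.28924264  0.2224045 ]
```

View pics/hover.png

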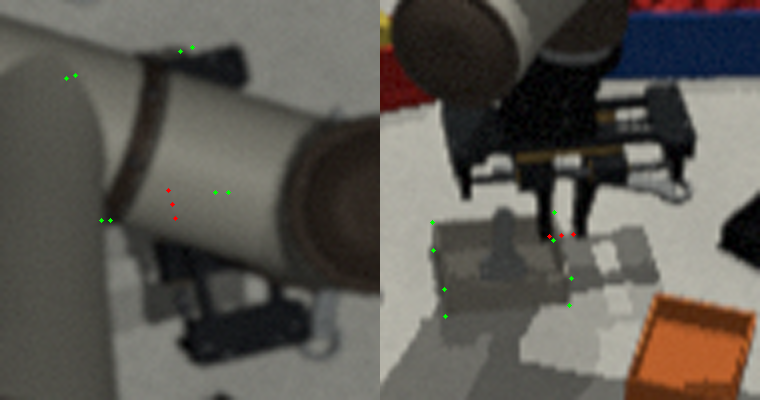

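The side half shows the two fingers at (545,230) and (580,230), either side of the front wall's middle at about (562,245). The fitted corners lie on the tray. I go down and pinch.

Call:
{"api": "jog_arm", "payload": {
  "increments": [
    [0,0,0.5,0],
    [0,0,0.5,0],
    [0,0,0.5,0],
    [0,0,0,0],
    [0,0,0,0]
  ]
}}

```text
time_s: 8.2
tcp_pos: [0.4303, -0.2895, 0.1922]
ee_rot: [[0.249, -0.968, -0.001], [-0.968, -0.249, 0.0], [-0.001, 0.001, -1.0]]
wrist_force: [-0.1, 0.2, 0.1]
gripper_width: 0.231
gripper_force: 0.0
```

Call:
{"api": "jog_arm", "payload": {
  "increments": [
    [0,0,0,0],
    [0,0,0,0],
    [0,0,0,0],
    [0,0,0,0],
    [0,0,0,0],
    [0,0,0,0]
  ],
  "grip": 0
}}

```text
time_s: 8.8
tcp_pos: [0.4305, -0.2896, 0.1931]
ee_rot: [[0.25, -0.968, 0.001], [-0.968, -0.25, -0.0], [0.001, -0.001, -1.0]]
wrist_force: [0.3, 0.8, 2.0]
gripper_width: 0.042
gripper_force: 30.0
```

The opening of about 3.7 mm with 30 N shows the wall is held. I square the tray to the dock, then slide it sideways gently.

Call:
{"api": "jog_arm", "payload": {
  "increments": [
    [0,0,0,0.2],
    [0,0,0,0.3],
    [0,0,0,0.3],
    [0,0,0,0.3],
    [0,0,0,0.35],
    [0,0,0,0.3],
    [0,0,0,0.3],
    [0,0,0,0.2],
    [0,0,0,0],
    [0,0,0,0]
  ]
}}

```text
time_s: 9.8
tcp_pos: [0.4305, -0.2895, 0.1931]
ee_rot: [[0.071, -0.997, 0.001], [-0.997, -0.071, -0.0], [0.0, -0.001, -1.0]]
wrist_force: [-0.2, 1.7, 4.7]
gripper_width: 0.04
gripper_force: 30.0
```

Call:
{"api": "jog_arm", "payload": {
  "increments": [
    [-0.1,0,0,0],
    [-0.2,0,0,0],
    [-0.3,0,0,0],
    [-0.4,0,0,0],
    [-0.5,-0.1,0,0],
    [-0.5,-0.1,0,0],
    [-0.5,-0.1,0,0],
    [-0.5,-0.1,0,0],
    [-0.5,-0.1,0,0],
    [-0.5,-0.1,0,0]
  ]
}}

```text
time_s: 10.8
tcp_pos: [0.4363, -0.2081, 0.1931]
ee_rot: [[0.072, -0.997, -0.0], [-0.997, -0.072, -0.0], [0.0, 0.0, -1.0]]
wrist_force: [-0.4, -2.7, 5.9]
gripper_width: 0.046
gripper_force: 30.0
```

Call:
{"api": "jog_arm", "payload": {
  "increments": [
    [-0.5,-0.1,0,0],
    [-0.5,-0.1,0,0],
    [-0.5,-0.1,0,0],
    [-0.5,-0.1,0,0],
    [-0.5,-0.1,0,0],
    [-0.5,-0.1,0,0],
    [-0.5,0,0,0],
    [-0.4,0,0,0],
    [-0.3,0,0,0],
    [-0.2,0,0,0]
  ]
}}

```text
time_s: 11.8
tcp_pos: [0.4419, -0.1195, 0.193]
ee_rot: [[0.073, -0.997, -0.0], [-0.997, -0.073, -0.0], [0.0, 0.0, -1.0]]
wrist_force: [0.5, -3.5, 7.1]
gripper_width: 0.044
gripper_force: 30.0
```

Call:
{"api": "jog_arm", "payload": {
  "increments": [
    [-0.2,0,0,0],
    [0,0,0,0],
    [0,0,0,0]
  ]
}}

```text
time_s: 12.1
tcp_pos: [0.4415, -0.1154, 0.1931]
ee_rot: [[0.072, -0.997, -0.0], [-0.997, -0.072, 0.0], [-0.0, 0.0, -1.0]]
wrist_force: [-0.6, 0.5, 8.7]
gripper_width: 0.046
gripper_force: 30.0
```

```bash
python3 - <<'E'
from fit import *
np.set_printoptions(precision=4,suppress=True)
t=sense()['tcp_pos']; q=(t[0]+.0499,t[1]+.0037,.073); b=(.611,-.1045,.073)
im=eyes.capture("side"); x0,y0=180,125
big=cv2.resize(im[y0:y0+145,x0:x0+160],None,fx=4,fy=4,interpolation=2)
for Q,col in((q,(0,255,0)),(b,(0,0,255)),((.6035,-.001,.073),(255,0,0))):
    for p in proj("side",corners(*Q)): cv2.circle(big,tuple(((p+.5-[x0,y0])*4).astype(int)),2,col,-1)
cv2.imwrite("pics/pre.png",big)
for k in("right_tray","finished_hub"): print(k,[(d['centre'],round(d['conf'],2)) for d in eyes.spot_in("side",k)])
for d in eyes.outline_of("side","right_tray"):
    m=d['mask']; v,u=np.nonzero(m); g=ground("side",(u.mean(),v.mean()),.015)
    if .44<g[0]<.55 and abs(g[1]+.11)<.04: print(fit("side",m,[g[0],g[1],.07]),q)
E
```

```text
right_tray [([0.2292, -0.345, 0.011], 0.95), ([0.5052, -0.0976, 0.0135], 0.82), ([0.3122, -0.1825, 0.0086], 0.78), ([0.5923, 0.1058, 0.0132], 0.63)]
finished_hub [([0.4838, -0.1016, 0.0266], 0.57)]
(array([ 0.4968, -0.1105,  0.1992]), np.float64(0.7835782812818942)) (np.float64(0.49144982097428996), np.float64(-0.11168771643837354), 0.073)
```

View pics/pre.png

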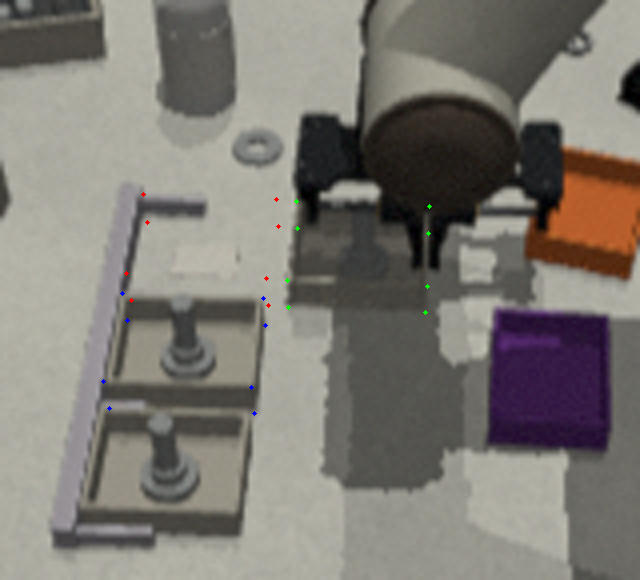

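The hub stands upright in the tray at (365,235). The predicted tray corners (green) and the bay target (red) agree with the picture, and the bay entrance between the fins at about (190,207) and (125,295) is in line. I slide in.

Call:
{"api": "jog_arm", "payload": {
  "increments": [
    [0,-0.1,0,0],
    [0,-0.2,0,0],
    [0,-0.3,0,0],
    [0,-0.4,0,0],
    [0,-0.5,0,0],
    [0,-0.5,0,0],
    [0,-0.4,0,0],
    [0,-0.3,0,0],
    [0,-0.2,0,0],
    [0,-0.1,0,0]
  ]
}}

```text
time_s: 13.3
tcp_pos: [0.497, -0.1119, 0.1929]
ee_rot: [[0.071, -0.997, -0.016], [-0.997, -0.071, -0.001], [-0.0, 0.016, -1.0]]
wrist_force: [-14.0, -1.3, 22.4]
gripper_width: 0.045
gripper_force: 30.0
```

Call:
{"api": "jog_arm", "payload": {
  "increments": [
    [0,-0.2,0,0],
    [0,-0.3,0,0],
    [0,-0.3,0,0],
    [0,-0.3,0,0],
    [0,-0.3,0,0],
    [0,-0.3,0,0],
    [0,-0.2,0,0],
    [0,-0.1,0,0],
    [0,0,0,0]
  ]
}}

```text
time_s: 14.2
tcp_pos: [0.538, -0.1088, 0.193]
ee_rot: [[0.071, -0.997, -0.012], [-0.997, -0.071, -0.0], [-0.0, 0.012, -1.0]]
wrist_force: [-10.3, -1.1, 16.7]
gripper_width: 0.045
gripper_force: 30.0
```

Call:
{"api": "jog_arm", "payload": {
  "increments": [
    [0,-0.1,0,0],
    [0,-0.15,0,0],
    [0,-0.15,0,0],
    [0,-0.1,0,0],
    [0,0,0,0]
  ]
}}

```text
time_s: 14.7
tcp_pos: [0.5481, -0.108, 0.193]
ee_rot: [[0.071, -0.997, -0.011], [-0.997, -0.071, -0.0], [-0.0, 0.011, -1.0]]
wrist_force: [-9.0, -0.2, 15.8]
gripper_width: 0.045
gripper_force: 30.0
```

Call:
{"api": "jog_arm", "payload": {
  "increments": [
    [0,-0.1,0,0],
    [0,-0.1,0,0],
    [0,-0.1,0,0],
    [0,-0.1,0,0],
    [0,-0.1,0,0],
    [0,0,0,0]
  ]
}}

```text
time_s: 15.3
tcp_pos: [0.5583, -0.1073, 0.193]
ee_rot: [[0.072, -0.997, -0.011], [-0.997, -0.072, -0.0], [-0.0, 0.011, -1.0]]
wrist_force: [-8.6, -0.4, 14.6]
gripper_width: 0.045
gripper_force: 30.0
```

```bash
python3 - <<'E'
from fit import *
im=eyes.capture("side"); x0,y0=180,125
big=cv2.resize(im[y0:y0+145,x0:x0+160],None,fx=4,fy=4,interpolation=2)
cv2.imwrite("pics/in.png",big)
print(sense()['wrist_force'],sense()['moment'])
E
```

```text
[-8.50522606 -0.61876049 15.73901895] [-0.209297    2.38275228  0.02461968]
```

View pics/in.png

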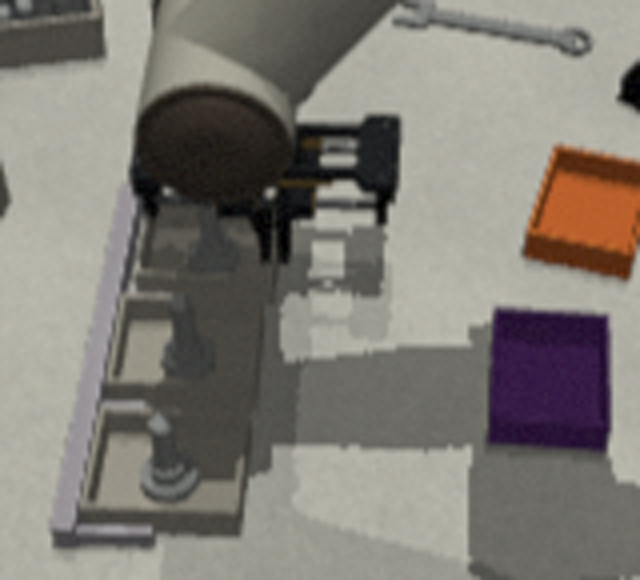

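The tray is in the bay with the hub upright at (212,245). A gap of a few mm to the rail seems to remain at about (137,260). I push slowly until it touches.

Call:
{"api": "jog_arm", "payload": {
  "increments": [
    [0,-0.1,0,0],
    [0,-0.1,0,0],
    [0,0,0,0]
  ]
}}

```text
time_s: 15.65
tcp_pos: [0.5623, -0.1069, 0.193]
ee_rot: [[0.072, -0.997, -0.01], [-0.997, -0.072, -0.0], [-0.0, 0.01, -1.0]]
wrist_force: [-9.1, -0.3, 13.6]
gripper_width: 0.044
gripper_force: 30.0
```

Call:
{"api": "jog_arm", "payload": {
  "increments": [
    [0,-0.1,0,0],
    [0,-0.05,0,0],
    [0,0,0,0]
  ]
}}

```text
time_s: 15.95
tcp_pos: [0.5652, -0.1067, 0.193]
ee_rot: [[0.072, -0.997, -0.011], [-0.997, -0.072, -0.0], [-0.0, 0.011, -1.0]]
wrist_force: [-9.8, 0.2, 13.9]
gripper_width: 0.042
gripper_force: 30.0
```

Call:
{"api": "jog_arm", "payload": {
  "increments": [
    [0,-0.1,0,0],
    [0,0,0,0]
  ]
}}

```text
time_s: 16.15
tcp_pos: [0.5669, -0.1066, 0.193]
ee_rot: [[0.071, -0.997, -0.012], [-0.997, -0.071, -0.0], [-0.0, 0.012, -1.0]]
wrist_force: [-10.0, 0.5, 16.6]
gripper_width: 0.045
gripper_force: 30.0
```

Call:
{"api": "jog_arm", "payload": {
  "increments": [
    [0,-0.1,0,0],
    [0,0,0,0]
  ]
}}

```text
time_s: 16.35
tcp_pos: [0.5676, -0.1066, 0.1929]
ee_rot: [[0.071, -0.997, -0.017], [-0.997, -0.071, -0.001], [-0.001, 0.017, -1.0]]
wrist_force: [-13.7, -0.1, 19.6]
gripper_width: 0.044
gripper_force: 30.0
```

The force rises and the motion stalls, so the tray is against the rail. I release and raise straight up.

Call:
{"api": "jog_arm", "payload": {
  "increments": [
    [0,0,0,0],
    [0,0,0,0],
    [0,0,0,0],
    [0,0,0,0],
    [0,0,0,0]
  ],
  "grip": 18
}}

```text
time_s: 16.85
tcp_pos: [0.5722, -0.1065, 0.192]
ee_rot: [[0.072, -0.997, -0.002], [-0.997, -0.072, 0.0], [-0.0, 0.002, -1.0]]
wrist_force: [-2.3, -0.2, -1.9]
gripper_width: 0.208
gripper_force: 0.9
```

Call:
{"api": "jog_arm", "payload": {
  "increments": [
    [0,0,-0.2,0],
    [0,0,-0.4,0],
    [0,0,-0.6,0],
    [0,0,-1,0],
    [0,0,-1,0],
    [0,0,-1,0],
    [0,0,-1,0],
    [0,0,-1,0],
    [0,0,-1,0],
    [0,0,-1,0]
  ]
}}

```text
time_s: 17.85
tcp_pos: [0.5728, -0.1068, 0.3597]
ee_rot: [[0.072, -0.997, 0.005], [-0.997, -0.072, -0.0], [0.0, -0.005, -1.0]]
wrist_force: [0.5, 0.1, -0.6]
gripper_width: 0.208
gripper_force: 0.0
```

Call:
{"api": "jog_arm", "payload": {
  "increments": [
    [0,1,0,0],
    [0,1,0,0],
    [0.5,1,0,0],
    [1,0.5,0,0],
    [1,0,0,0],
    [1,0,0,0],
    [1,0,0,0],
    [1,0,0,0],
    [1,0,0,0],
    [1,0,0,0]
  ]
}}

```text
time_s: 18.85
tcp_pos: [0.5138, -0.2624, 0.3588]
ee_rot: [[0.072, -0.997, 0.004], [-0.997, -0.072, -0.001], [0.002, -0.004, -1.0]]
wrist_force: [0.1, -0.1, 0.4]
gripper_width: 0.206
gripper_force: 0.0
```

Call:
{"api": "jog_arm", "payload": {
  "increments": [
    [1,0,0,0],
    [1,0,0,0],
    [1,0,0,0],
    [1,0,0,0],
    [1,0,0,0],
    [0,0,0,0],
    [0,0,0,0]
  ]
}}

```text
time_s: 19.55
tcp_pos: [0.5207, -0.3614, 0.3579]
ee_rot: [[0.071, -0.997, 0.002], [-0.997, -0.071, -0.001], [0.001, -0.002, -1.0]]
wrist_force: [-0.5, 0.3, -0.4]
gripper_width: 0.205
gripper_force: 0.0
```

```bash
python3 - <<'E'
from fit import *
np.set_printoptions(precision=4,suppress=True)
ims=[]
for n,(x0,y0,w,h) in(("top",(210,110,130,110)),("side",(180,150,130,110))):
    im=eyes.capture(n); ims.append(cv2.resize(im[y0:y0+h,x0:x0+w],None,fx=3,fy=3,interpolation=2))
    for d in eyes.outline_of(n,"row_tray_1")+eyes.outline_of(n,"right_tray"):
        m=d['mask']; v,u=np.nonzero(m); g=ground(n,(u.mean(),v.mean()),.015)
        if m.sum()<400 or g[0]<.5 or abs(g[1])>.2: continue
        q,i=fit(n,m,[g[0],g[1],.07]); print(n,round(d['conf'],2),q,round(i,3))
cv2.imwrite("pics/end.png",np.hstack(ims)); print(sense()['time_s'])
E
```

```text
top 0.89 [0.6043 0.0027 0.1028] 0.946
top 0.77 [0.5958 0.1069 0.1021] 0.953
top 0.92 [ 0.6147 -0.0998  0.0784] 0.959
top 0.72 [ 0.6451 -0.0135  1.38  ] 0.309
side 0.67 [0.5954 0.1018 0.0578] 0.961
side 0.56 [ 0.6044 -0.0028  0.0732] 0.926
side 0.32 [ 0.64    0.106  -1.1419] 0.489
side 0.96 [ 0.6171 -0.1104  0.1284] 0.909
19.85
```

View pics/end.png

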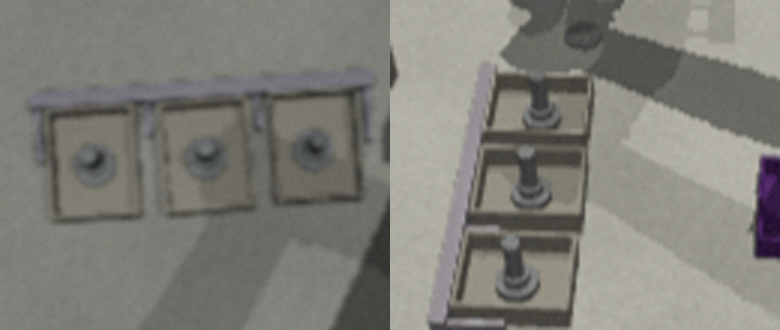

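Both views show the tray home against the rail, in line with the other two at (315,145) and (540,105), with the hub upright. The fit is within about 2 mm of the row's extrapolation. I hand in.

```bash
python3 -c "
from station import r
print(r.finish_job())"
```

```text
the job is handed in; nothing more can be done
None
```

I slid the right tray, with the finished hub upright in it, into the empty right bay (bay 3) against the back rail and handed the job in; the last camera check put it within about 3 mm of the fully-home point, but no verdict was returned.

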